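# Tip the spice jar out of its tilting holder

## Robot

A 7-joint arm with a two-finger parallel gripper is mounted at the origin on a cart in front of the work surface, level with it; the furniture and walls round the work are solid. World frame = base frame: x ahead of the robot, y to its left, z up, the work surface at z = 0. Lengths are in m, angles in rad, forces in N, time in s.
With the tool pointing down it reaches from about 0.4 to 0.85 m from the base axis. Payload 10.4 kg.
Tool frame: the origin (TCP) lies midway between the tips of the shut fingers; the grasp point (between the pads) lies behind it (bot.grasp_offset is the z of the grasp point in the tool frame, in m); z points along the fingers, y is the line along which they close (so a half turn about z gives the same grasp; the last joint's range is limited). The gripper opens to 87 mm and grips with 3 to 60 N. Pads are 19 mm wide; open, the fingers measure 117 mm over their backs; the gripper's body (75 mm by 190 mm) begins 51 mm behind the grasp point.
Start: joints at [-1.276, 0.332, -0.065, 1.46, 0.022, 1.35, -0.088], TCP at [0.195, 0.594, 0.223] pointing down, gripper open.
Joint ranges: [-2.6, 2.6], [-0.5, 2.12], [-1.47, 1.34], [0.16, 2.42], [-1.27, 4.41], [0.06, 2.06], [-2.6, 2.6]. Speed limits (rad/s): [2.22, 2.22, 2.79, 2.79, 3.14, 3.14, 3.14].

## Interface

Orientations are given as a unit quaternion [w, x, y, z].
In Python, from rig import bot, get_image, ticket gives the robot as it stands. The module is installed in compiled form; this text tells all that it offers.
- The arm moves only by the tool move_arm, never from a script. Its arguments are lists of equal length, an entry for each row: "angular": the turn, a rotation vector about the tool's x, y, z in units of 60 degrees (1.0 is 60 degrees), a list of three; "offset": the shift along the tool's x, y, z in units of 120 mm (1.0 is 120 mm), a list of three; "gripper": the closure, from -1 (fully open) to 1 (shut). In form: {"angular": [[wx, wy, wz], ...], "offset": [[dx, dy, dz], ...], "gripper": [gripper, ...]}. A call has 1 to 12 rows; each row is the pose to reach, as a shift and turn from the pose commanded when the call began, along the tool's axes at that moment; what a row does not reach only later rows make up. A row lasts 1/8 s, in which the tool goes at most 62.5 mm and 10.7 degrees, less where a joint would pass 70% of its speed; a pose out of reach is approached as far as the arm can. A call with a number of a shift or a turn outside -1 to 1 is refused whole. A call with a gripper value outside its range is refused whole. The fingers move at their own pace and stop on an object; "squeeze" is the grip in N (left out, the last holds). Time passes only in rows, so rows that repeat a pose let the fingers close. It gives the time, the measured TCP pose, the force, the opening and the grip force at its end, in the units of the state.
- bot.observe(): the state, without advancing time (a new reading comes with each control period).
- get_image(name): name is "scene" or "side" or "wrist"; returns a dict with "color" (480x640x3 uint8, red, green, blue), "intrinsics" (3x3 intrinsics, pixels), "rvec" (rotation vector, rad) and "tvec" (3), from world to camera coordinates, as OpenCV has them; the wrist camera has in their place "mount" (4x4, takes a point from camera to tool coordinates, whose origin is the TCP and whose axes are the flange's). Camera axes: x right, y down, z forward; pixel columns grow to the right and rows downward; lengths in m; the calibration is good to about 2 mm. A picture is of the moment at which its call begins: read the wrist's pose just before it. There is no depth.
- ticket.sign_off(): hands the job in; it is judged then, once.
The state is a dict: "time": time; "joint_pos": joint angles; "qd": joint speeds; "tau": joint torques, N m; "position": TCP position; "tcp_rot": TCP orientation; "ft_force": force on the tool from outside, world axes, zero at the start; "moment": the same for the moment, N m; "opening": opening from 0.0 (shut) to 1.0 (fully open); "gripper_force": force on a finger pad.
Only numpy, scipy, OpenCV 4.12 (cv2) and the standard library are available. Lean on these libraries where they do the work, as an engineer would, in place of code of your own. Each camera call takes 0.05 s, during which the arm holds its last target. There are 200 camera calls.

## Task

Two identical tall wooden holders stand on the block, each hung on pins between two posts with a side handle to tip it. The spice jar stands too deep inside one of them to be gripped: tip that holder over by its handle until the jar slides out into the tray at its foot, then swing the empty holder back fully upright and leave the jar lying in the tray. Leave the other holder with the salt shaker, and the glass, ramekin and garlic, as they are.

Things in the scene. Friction and masses are not known exactly. Their poses are not given: they have to be found in the camera images.
- jar_center (a point): Centre (half-way up) of the spice jar, a clear round jar 41 mm in diameter and 105 mm tall with a black screw cap, about 0.11 kg; its z axis runs along the jar. It starts upright inside holder A, its cap about 54 mm below the mouth.
- holder_a: Stand of holder A, which contains the spice jar; pale waxed wood, very slippery, fixed. Origin on the table under the hinge; -x points to the side to which it tips (roughly to the robot), +y to the handle's side, z up. Slab 6 mm thick, 92 mm wide, from x = +45 to -220 mm. Two posts at y = +-40 mm, 12 mm thick, 28 mm wide along x, 113 mm high.
- holder_a_hinge (a point): Middle of holder A's hinge axis, 101 mm above the table; the axis runs along the stand's y. The tube on it is square, 60 mm outside, 50 mm inside, open at one end, with an 18 mm slot down its front; upright it reaches from 75 mm below to 90 mm above the axis. Its walls are 5 mm thick.
- holder_a_handle (a point): Place to grip holder A's handle: on the axis of a level round polished steel bar, 14 mm in diameter, parallel to the hinge axis, with a 22 mm end knob; it runs from 30 to 118 mm to the +y side of the tube's middle. This point is 95 mm sideways and 70 mm above the hinge axis when upright. It slips round between fingers, so a tool may keep pointing down while it follows the arc about the hinge.
- holder_a_tube (a joint): Tilt of holder A: 0 upright, growing as the mouth tips towards the stand's -x; 1.57 is level, the hard stop is at 2.4 rad (mouth down, close over the tray). The hinge is stiff (0.15 N m friction) and stays about where it is left. The jar slides out past about 1.75 rad; at 2.3 rad it comes out fully within two seconds.
- holder_b_tube (a joint): Tilt of the other, identical holder B, which contains a salt shaker; 0 upright. Leave it upright.
- holder_b_hinge (a point): Middle of holder B's hinge axis, 101 mm above the table. Same shape and size as holder A; the places of the two are swapped at random.
- shaker_center (a point): Centre (half-way up) of the salt shaker in holder B: 44 mm in diameter, 90 mm tall, with a white-grey pierced top.
- glass: Empty drinking glass, 76 mm in diameter, 89 mm tall, standing at the back; origin at the centre of its underside. Bystander.
- ramekin: Small pale stoneware ramekin, 61 mm in diameter, 37 mm tall, between the two holders; origin at the centre of its underside. Bystander.
- garlic: Garlic bulb, 50 mm in diameter, 48 mm tall, between the two holders; origin at the centre of its underside. Bystander.
- jar: The spice jar itself (origin at the centre of its underside, z towards the cap).
- holder_a_tray (a point): Middle of the floor of holder A's tray, 6 mm above the table, 128 mm in front (-x) of the hinge. The tray is 68 mm wide inside, with side rims 20 mm high and an end lip 26 mm high; inside it runs from 45 to 212 mm in front of the hinge.
Things that resemble listed ones, but are neither listed nor needed, are in the scene too. Leave any turquoise or yellow look-alike of the jar alone.

How it is judged:
On the way:
1. holder A is tipped past level (more than 1.6 rad) (value of joint holder_a_tube above 1.6 rad), for 0.2 s.
At the end, for the whole second after the job is handed in: Holder A is back upright (within 0.18 rad) and the jar lies on its side (within about 20 degrees of level) at rest in holder A's tray, its centre 60 to 220 mm in front of the hinge, within 50 mm of the tray's middle line and 10 to 50 mm above the table (value of joint holder_a_tube below 0.18 rad and x of jar_center in the frame of holder_a between -0.22 and -0.06 m and y of jar_center in the frame of holder_a between -0.05 and 0.05 m and z of jar_center in the frame of holder_a between 0.01 and 0.05 m and angle between jar_center's own z axis and vertical between 1.2 and 1.95 rad and linear speed of jar below 0.02 m/s); the robot touches nothing.
It fails at once if the other holder is tipped more than 0.25 rad (value of joint holder_b_tube above 0.25 rad).
It fails at once if the glass, ramekin or garlic is shifted more than 40 mm (distance of any of glass, ramekin, garlic from where it was at the start of the episode above 0.04 m).
It also fails if it takes over 45 s, if anything falls off the work surface, if the arm or the gripper's body presses on something with over 40 N, if the wrist force passes 120 N, or if a joint passes its speed limit or range.

## Working session

There is one attempt and no reset: what is moved stays moved. The work goes in short steps, Python scripts to look and compute and a tool call to move; the robot and the scene stay as the last step left them, time stands still between calls to the robot, and variables do not carry over. Pictures are saved under pics/ and viewed, at most 10 in all, crops included, and the job is handed in when it is done.

Besides the shell and the picture viewer there is one more tool, called in YAML: its name, and indented under it one key for each argument. move_arm: Moves the arm, as the interface text tells. Its arguments: {"type":"object","properties":{"angular":{"type":"array","items":{"type":"array","items":{"type":"number","minimum":-1,"maximum":1}}},"offset":{"type":"array","items":{"type":"array","items":{"type":"number","minimum":-1,"maximum":1}}},"gripper":{"type":"array","items":{"type":"number"}},"squeeze":{"type":"number"}},"required":["angular","offset","gripper"]}

```bash
mkdir -p pics; python3 - <<'E'
from rig import bot,get_image
import cv2,numpy as np
s=bot.observe();print(s['position'],s['tcp_rot'],s['time'],bot.grasp_offset)
for n in("scene","side"):
    d=get_image(n);cv2.imwrite(f"pics/{n}0.png",d["color"][:,:,::-1]);np.savez(f"{n}.npz",**d)
    R=cv2.Rodrigues(np.array(d["rvec"]))[0];print(n,(-R.T@np.array(d["tvec"])).round(3),R.round(2).tolist(),np.array(d["intrinsics"]).round(0).tolist())
E
```

```text
[0.19517358 0.59332183 0.22171931] [-8.40536356e-05  1.58210103e-01  9.87405196e-01 -7.31487320e-04] 0.0 -0.0187
scene [-0.157 -0.435  0.781] [[0.51, -0.86, -0.0], [-0.53, -0.31, -0.79], [0.68, 0.41, -0.62]] [[502.0, 0.0, 313.0], [0.0, 502.0, 242.0], [0.0, 0.0, 1.0]]
side [ 0.56  -0.923  0.588] [[1.0, 0.04, 0.02], [0.04, -0.45, -0.89], [-0.02, 0.89, -0.45]] [[477.0, 0.0, 320.0], [0.0, 477.0, 245.0], [0.0, 0.0, 1.0]]
```

View pics/scene0.png

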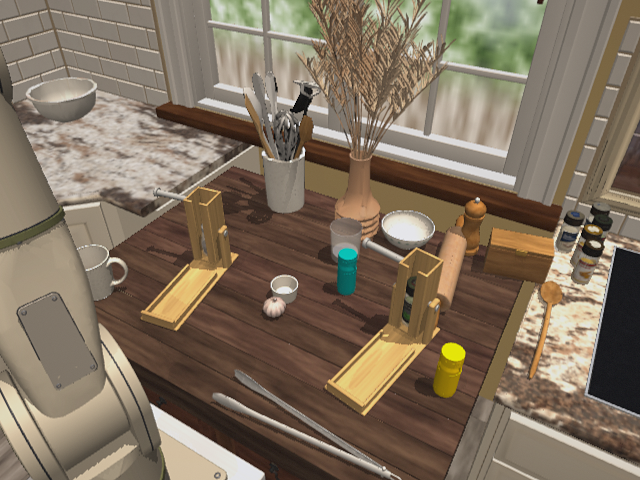

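View pics/side0.png

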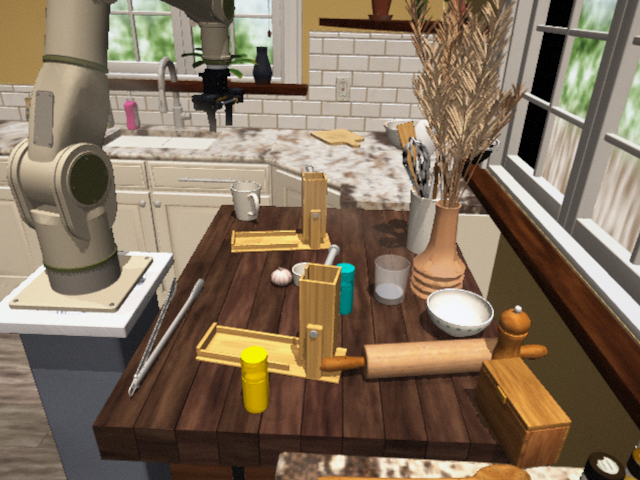

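The scene view shows two holders: the right one at about (415,290), with something dark in its slot, and the left one at about (205,230), with something greyish. Both handles point to +y. I'll zoom in on both slots and on the right holder's base.

```bash
python3 - <<'E'
import cv2,numpy as np
a=cv2.imread("pics/scene0.png");b=cv2.imread("pics/side0.png")
t=np.hstack([cv2.resize(a[180:280,170:250],(240,300),interpolation=2),cv2.resize(a[230:420,320:450],(410,600),interpolation=2)[:300]])
A=cv2.resize(a[225:425,310:460],(450,600),interpolation=2);L=cv2.resize(a[180:280,170:250],(240,300),interpolation=2)
B=cv2.resize(b[250:390,190:350],(343,300),interpolation=2)
out=np.zeros((600,793,3),np.uint8);out[:,:450]=A;out[:300,450:690]=L;out[300:,450:]=B
cv2.imwrite("pics/z.png",out)
E
```

```text
(no output)
```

View pics/z.png

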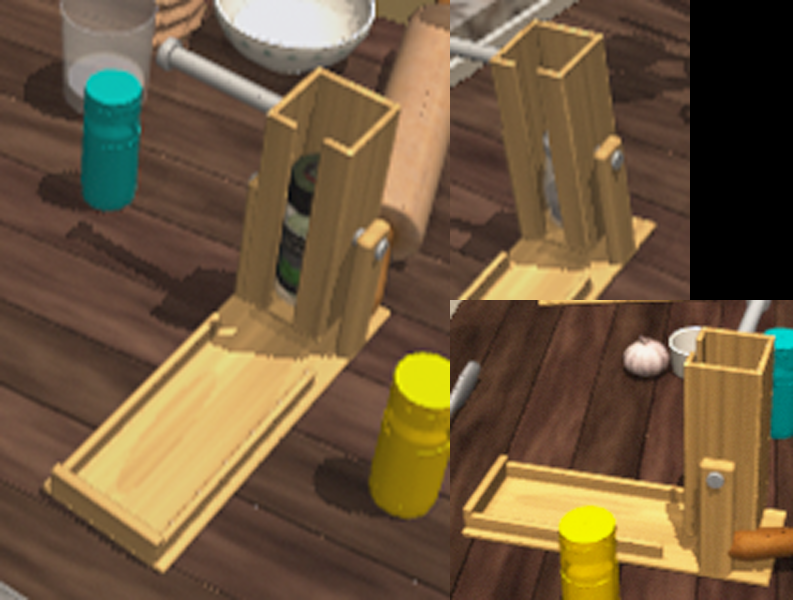

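The black-capped jar shows in the right holder's slot (scene about (415,295)), so that is holder A. The left one holds the grey shaker. Next I cast the holder A keypoint rays onto planes of known height and fit a 2D pose.

```bash
cat > h.py <<'E'
import cv2,numpy as np
def ray(d,u,v,z):
    R=cv2.Rodrigues(np.array(d["rvec"]))[0];c=-R.T@np.array(d["tvec"])
    r=R.T@np.linalg.inv(d["intrinsics"])@[u,v,1];return (c+r*(z-c[2])/r[2])[:2]
E
python3 - <<'E'
from h import *
S=np.load("scene.npz");D=np.load("side.npz")
f=lambda x,y:(310+x/3,225+y/3)
g=lambda x,y:(190+(x-450)/2.144,250+(y-300)/2.144)
P=[(S,*f(163,570),0,-220,-46),(S,*f(45,488),0,-220,46),(S,*f(388,312),.006,45,-46),(S,*f(399,103),.191,30,-30),(S,*f(322,68),.191,30,30),
(S,*f(381,247),.101,0,-48),(D,*g(464,533),0,-220,-46),(D,*g(770,583),0,45,-46),(D,*g(784,513),.006,45,46),(D,*g(770,370),.191,30,-30),(D,*g(686,364),.191,-30,-30),(D,*g(715,480),.101,0,-48),(S,*f(165,53),.171,0,116)]
W=np.array([ray(*p[:4]) for p in P]);L=np.array([p[4:] for p in P])/1000
keep=np.ones(len(P),bool)
for k in range(2):
    l,w=L[keep],W[keep];a,b=l-l.mean(0),w-w.mean(0)
    th=np.arctan2((a[:,0]*b[:,1]-a[:,1]*b[:,0]).sum(),(a*b).sum())
    R=np.array([[np.cos(th),-np.sin(th)],[np.sin(th),np.cos(th)]]);t=w.mean(0)-R@l.mean(0)
    e=W-(L@R.T+t);print(th,t,(e*1000).round(0).tolist());keep=np.linalg.norm(e,axis=1)<.012
print("grip",R@[0,.095]+t, "knob",R@[0,.118]+t)
for n,u,v in(("garlic",274,308),("ramekin",284,290),("turq",347,283),("glass",346,243)):print(n,ray(S,u,v,.03))
for n,u,v in(("garlic",281,277),("turq",346,292),("glass",391,282)):print(n,ray(D,u,v,.04))
E
```

```text
-0.17055148542963575 [ 0.54568412 -0.24229525] [[3.0, 0.0], [1.0, -3.0], [-4.0, -0.0], [-1.0, 1.0], [-3.0, -5.0], [0.0, -0.0], [0.0, 3.0], [1.0, 4.0], [-2.0, -6.0], [5.0, 4.0], [2.0, -3.0], [-1.0, -1.0], [-1.0, 6.0]]
-0.17055148542963575 [ 0.54568412 -0.24229525] [[3.0, 0.0], [1.0, -3.0], [-4.0, -0.0], [-1.0, 1.0], [-3.0, -5.0], [0.0, -0.0], [0.0, 3.0], [1.0, 4.0], [-2.0, -6.0], [5.0, 4.0], [2.0, -3.0], [-1.0, -1.0], [-1.0, 6.0]]
grip [ 0.56180808 -0.14867357] knob [ 0.56571177 -0.12600727]
garlic [0.43545483 0.01615627]
ramekin [0.4914374  0.02820151]
turq [ 0.58086197 -0.07885037]
glass [ 0.7061507  -0.01008916]
garlic [ 0.45148571 -0.01222223]
turq [ 0.59581902 -0.06347551]
glass [ 0.69589053 -0.01529605]
```

move_arm:
  angular:
    - [0,0,0]
    - [0,0,0]
    - [0,0,0]
    - [0,0,0]
    - [0,0,0]
    - [0,0,0]
  offset:
    - [0,0,-0.5]
    - [0,0,-0.9]
    - [-0.35,-0.35,-0.9]
    - [-0.7,-0.7,-0.9]
    - [-1,-1,-0.9]
    - [-1,-1,-0.9]
  gripper: [-1,-1,-1,-1,-1,-1]

```text
time: 0.85
position: [0.2746, 0.439, 0.3312]
tcp_rot: [0.001, 0.161, 0.987, 0.0]
ft_force: [-0.1, 0.5, 0.9]
opening: 1.004
gripper_force: 0.0
```

move_arm:
  angular:
    - [0,0,0.15]
    - [0,0,0.3]
    - [0,0,0.45]
    - [0,0,0.6]
    - [0,0,0.68]
    - [0,0,0.68]
  offset:
    - [-0.25,-0.25,0]
    - [-0.5,-0.5,0]
    - [-0.75,-0.75,0]
    - [-1,-1,0]
    - [-1,-1,0]
    - [-1,-1,0]
  gripper: [-1,-1,-1,-1,-1,-1]

```text
time: 1.6
position: [0.348, 0.2913, 0.3304]
tcp_rot: [-0.0, 0.492, 0.871, -0.0]
ft_force: [-0.4, 0.7, -0.3]
opening: 0.998
gripper_force: 0.0
```

```bash
cat >> h.py <<'E'
from scipy.spatial.transform import Rotation as Ro
def pose(b):
    s=b.observe();q=s["tcp_rot"];return np.array(s["position"]),Ro.from_quat([*q[1:],q[0]]),s
def rel(b,p,yaw):
    """offset/turn in move units to TCP p, tool y at world azimuth yaw, pointing down"""
    c,R,s=pose(b);y=np.array([np.cos(yaw),np.sin(yaw),0]);z=np.array([0,0,-1.])
    T=Ro.from_matrix(np.c_[np.cross(y,z),y,z])
    print("t",s["time"],"p",c.round(4),"off",(R.inv().apply(np.array(p)-c)/.12).round(3),"turn",((R.inv()*T).as_rotvec()/np.radians(60)).round(3),"F",np.round(s["ft_force"],1),"op",s["opening"])
E
python3 -c "
from h import *;from rig import bot
rel(bot,[.562,-.149,.33],-.17)"
```

```text
t 1.6 p [0.348  0.2913 0.3304] off [-4.063e+00 -3.650e-01  3.000e-03] turn [-0.   -0.    0.68] F [-0.4  0.7 -0.3] op 0.9976880590009892
```

move_arm:
  angular:
    - [0,0,0.17]
    - [0,0,0.34]
    - [0,0,0.51]
    - [0,0,0.68]
    - [0,0,0.68]
  offset:
    - [-0.33,0,0]
    - [-0.66,0,0]
    - [-1,0,0]
    - [-1,0,0]
    - [-1,0,0]
  gripper: [-1,-1,-1,-1,-1]

```text
time: 2.22
position: [0.4098, 0.1887, 0.3303]
tcp_rot: [-0.0, 0.764, 0.646, -0.0]
ft_force: [-0.6, 0.5, 0.3]
opening: 0.997
gripper_force: 0.0
```

move_arm:
  angular:
    - [0,0,0]
    - [0,0,0]
    - [0,0,0]
  offset:
    - [-0.5,0.4,0]
    - [-1,0.8,0]
    - [-1,0.8,0]
  gripper: [-1,-1,-1]

```text
time: 2.6
position: [0.4851, 0.0512, 0.3306]
tcp_rot: [0.0, 0.763, 0.646, -0.0]
ft_force: [0.4, 1.3, -0.3]
opening: 0.998
gripper_force: 0.0
```

```bash
python3 -c "
from h import *;from rig import bot
rel(bot,[.562,-.149,.33],-.17)"
```

```text
t 2.6 p [0.4851 0.0512 0.3306] off [-1.539  0.908  0.006] turn [0.    0.    0.003] F [ 0.4  1.3 -0.3] op 0.9983939423608265
```

move_arm:
  angular:
    - [0,0,0]
    - [0,0,0]
    - [0,0,0]
  offset:
    - [-0.5,0.45,0]
    - [-1,0.9,0]
    - [-1,0.9,0]
  gripper: [-1,-1,-1]

```text
time: 2.98
position: [0.5713, -0.0847, 0.3302]
tcp_rot: [0.0, 0.763, 0.647, -0.0]
ft_force: [-0.3, -0.1, 0.2]
opening: 1.003
gripper_force: 0.0
```

move_arm:
  angular:
    - [0,0,0]
    - [0,0,0]
    - [0,0,0]
  offset:
    - [-0.3,0,0]
    - [-0.54,0,0.3]
    - [-0.54,0,0.3]
  gripper: [-1,-1,-1]

```text
time: 3.35
position: [0.5578, -0.1481, 0.292]
tcp_rot: [-0.001, 0.764, 0.646, -0.002]
ft_force: [-1.4, 1.3, 0.4]
opening: 0.999
gripper_force: 0.0
```

```bash
python3 - <<'E'
from h import *;from rig import bot,get_image
rel(bot,[.562,-.149,.152],-.17)
c,R,s=pose(bot);d=get_image("wrist");cv2.imwrite("pics/w1.png",d["color"][:,:,::-1])
M=np.array(d["mount"]);K=np.array(d["intrinsics"]);print(M.round(3).tolist())
# predicted pixels
for n,p in(("grip",[.562,-.149,.171]),("knob",[.566,-.126,.171]),("tubec",[.546,-.242,.191])):
    q=np.linalg.inv(M)@[*R.inv().apply(np.array(p)-c),1];u=K@q[:3];print(n,(u[:2]/u[2]).round(0),q[2].round(3))
E
```

```text
t 3.35 p [ 0.5578 -0.1481  0.292 ] off [-1.000e-03  4.100e-02  1.167e+00] turn [-0.004  0.001  0.002] F [-1.4  1.3  0.4] op 0.9994708053822033
[[-0.001, -0.964, -0.264, 0.073], [1.0, -0.001, 0.001, -0.001], [-0.001, -0.264, 0.964, -0.162], [0.0, 0.0, 0.0, 1.0]]
grip [325. 232.] 0.292
knob [325. 203.] 0.286
tubec [324. 351.] 0.298
```

View pics/w1.png

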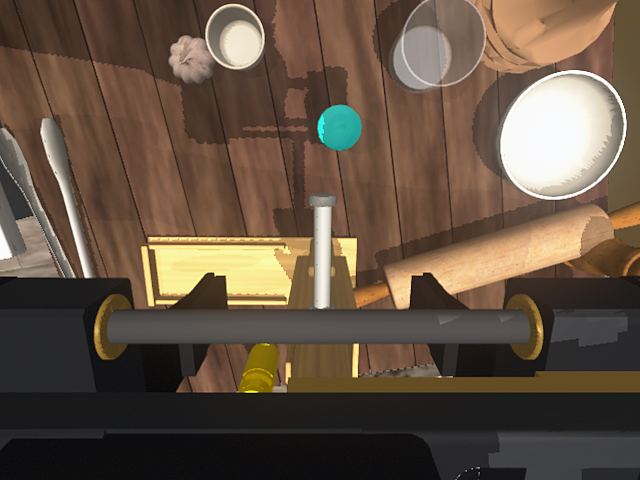

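The wrist view shows the handle bar vertical at column 322 with its knob at about (322,200), within 3 px of the prediction. The turquoise look-alike at (339,128) is clear of the gripper. I'll go down, grip and swing.

move_arm:
  angular:
    - [0,0,0]
    - [0,0,0]
    - [0,0,0]
    - [0,0,0]
  offset:
    - [0.025,0.03,0.3]
    - [0.025,0.03,0.6]
    - [0.025,0.03,0.9]
    - [0.025,0.03,0.9]
  gripper: [-1,-1,-1,-1]

```text
time: 3.9
position: [0.5628, -0.1424, 0.185]
tcp_rot: [-0.001, 0.763, 0.646, -0.001]
ft_force: [0.4, -0.5, 0.3]
opening: 1.0
gripper_force: 0.0
```

move_arm:
  angular:
    - [0,0,0]
    - [0,0,0]
    - [0,0,0]
    - [0,0,0]
    - [0,0,0]
    - [0,0,0]
    - [0,0,0]
    - [0,0,0]
  offset:
    - [0,0,0.26]
    - [0,0,0.26]
    - [0,0,0.26]
    - [0,0,0.26]
    - [0,0,0.26]
    - [0,0,0.26]
    - [0,0,0.26]
    - [0,0,0.26]
  gripper: [-1,-1,1,1,1,1,1,1]
  squeeze: 15

```text
time: 4.9
position: [0.5632, -0.1449, 0.1553]
tcp_rot: [-0.0, 0.765, 0.644, 0.0]
ft_force: [-0.5, -0.5, 0.1]
opening: 0.404
gripper_force: 0.0
```

```bash
python3 - <<'E'
from h import *;from rig import bot,get_image
rel(bot,[.562,-.149,.152],-.17)
c,R,s=pose(bot);g=c+R.apply([0,0,bot.grasp_offset]);print("grasp",g)
r=.07
# arc, in tool axes: y=+stand x, z=down
for k in range(0,24):
    t=k*.1;print(round(t,1),(-r*np.sin(t)/.12).round(3),(r*(1-np.cos(t))/.12).round(3))
E
```

```text
t 4.9 p [ 0.5632 -0.1449  0.1553] off [-0.036 -0.004  0.028] turn [-0.    -0.    -0.001] F [-0.5 -0.5  0.1] op 0.4035289651616864
grasp [ 0.56320231 -0.14488334  0.1740015 ]
0.0 -0.0 0.0
0.1 -0.058 0.003
0.2 -0.116 0.012
0.3 -0.172 0.026
0.4 -0.227 0.046
0.5 -0.28 0.071
0.6 -0.329 0.102
0.7 -0.376 0.137
0.8 -0.418 0.177
0.9 -0.457 0.221
1.0 -0.491 0.268
1.1 -0.52 0.319
1.2 -0.544 0.372
1.3 -0.562 0.427
1.4 -0.575 0.484
1.5 -0.582 0.542
1.6 -0.583 0.6
1.7 -0.578 0.658
1.8 -0.568 0.716
1.9 -0.552 0.772
2.0 -0.53 0.826
2.1 -0.504 0.878
2.2 -0.472 0.927
2.3 -0.435 0.972
```

move_arm:
  angular:
    - [0,0,0]
    - [0,0,0]
    - [0,0,0]
    - [0,0,0]
    - [0,0,0]
    - [0,0,0]
  offset:
    - [-0.03,0,0.02]
    - [-0.03,0,0.02]
    - [-0.03,0,0.02]
    - [-0.03,0,0.02]
    - [-0.03,0,0.02]
    - [-0.03,0,0.02]
  gripper: [1,1,1,1,1,1]

```text
time: 5.65
position: [0.5605, -0.1487, 0.1523]
tcp_rot: [-0.002, 0.765, 0.644, -0.001]
ft_force: [-9.3, 0.3, 4.5]
opening: 0.154
gripper_force: 15.0
```

move_arm:
  angular:
    - [0,0,0]
    - [0,0,0]
    - [0,0,0]
    - [0,0,0]
    - [0,0,0]
    - [0,0,0]
    - [0,0,0]
    - [0,0,0]
    - [0,0,0]
    - [0,0,0]
  offset:
    - [0,-0.058,0.003]
    - [0,-0.116,0.012]
    - [0,-0.172,0.026]
    - [0,-0.227,0.046]
    - [0,-0.28,0.071]
    - [0,-0.329,0.102]
    - [0,-0.376,0.137]
    - [0,-0.418,0.177]
    - [0,-0.457,0.221]
    - [0,-0.491,0.268]
  gripper: [1,1,1,1,1,1,1,1,1,1]

```text
time: 6.9
position: [0.5045, -0.138, 0.1204]
tcp_rot: [0.0, 0.765, 0.644, 0.0]
ft_force: [6.2, -0.5, -0.1]
opening: 0.151
gripper_force: 15.0
```

move_arm:
  angular:
    - [0,0,0]
    - [0,0,0]
    - [0,0,0]
    - [0,0,0]
    - [0,0,0]
    - [0,0,0]
    - [0,0,0]
    - [0,0,0]
    - [0,0,0]
    - [0,0,0]
  offset:
    - [0,-0.029,0.051]
    - [0,-0.053,0.104]
    - [0,-0.071,0.159]
    - [0,-0.084,0.216]
    - [0,-0.091,0.274]
    - [0,-0.092,0.332]
    - [0,-0.087,0.39]
    - [0,-0.077,0.448]
    - [0,-0.061,0.504]
    - [0,-0.039,0.558]
  gripper: [1,1,1,1,1,1,1,1,1,1]

```text
time: 8.15
position: [0.495, -0.1364, 0.0509]
tcp_rot: [-0.004, 0.765, 0.644, -0.003]
ft_force: [-12.2, 6.8, -0.3]
opening: 0.133
gripper_force: 14.9
```

move_arm:
  angular:
    - [0,0,0]
    - [0,0,0]
    - [0,0,0]
    - [0,0,0]
    - [0,0,0]
    - [0,0,0]
    - [0,0,0]
    - [0,0,0]
    - [0,0,0]
    - [0,0,0]
    - [0,0,0]
    - [0,0,0]
  offset:
    - [0,0.026,0.052]
    - [0,0.058,0.101]
    - [0,0.09,0.142]
    - [0,0.09,0.142]
    - [0,0.09,0.142]
    - [0,0.09,0.142]
    - [0,0.09,0.142]
    - [0,0.09,0.142]
    - [0,0.09,0.142]
    - [0,0.09,0.142]
    - [0,0.09,0.142]
    - [0,0.09,0.142]
  gripper: [1,1,1,1,1,1,1,1,1,1,1,1]

```text
time: 9.65
position: [0.5031, -0.1379, 0.0323]
tcp_rot: [-0.006, 0.765, 0.644, -0.005]
ft_force: [-13.5, 6.0, -11.6]
opening: 0.132
gripper_force: 14.9
```

move_arm:
  angular:
    - [0,0,0]
    - [0,0,0]
    - [0,0,0]
    - [0,0,0]
    - [0,0,0]
    - [0,0,0]
    - [0,0,0]
    - [0,0,0]
  offset:
    - [0,0,0]
    - [0,0,0]
    - [0,0,0]
    - [0,0,0]
    - [0,0,0]
    - [0,0,0]
    - [0,0,0]
    - [0,0,0]
  gripper: [1,1,1,1,1,1,1,1]

```text
time: 10.65
position: [0.5031, -0.1379, 0.0323]
tcp_rot: [-0.006, 0.765, 0.644, -0.005]
ft_force: [-14.0, 6.4, -11.9]
opening: 0.135
gripper_force: 14.9
```

```bash
python3 - <<'E'
from rig import get_image
import cv2,numpy as np
a=get_image("scene")["color"][220:420,300:460,::-1];b=get_image("side")["color"][240:400,190:350,::-1]
cv2.imwrite("pics/t1.png",np.hstack([cv2.resize(a,(400,500),interpolation=2),cv2.resize(b,(400,500),interpolation=2)]))
E
```

```text
(no output)
```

View pics/t1.png

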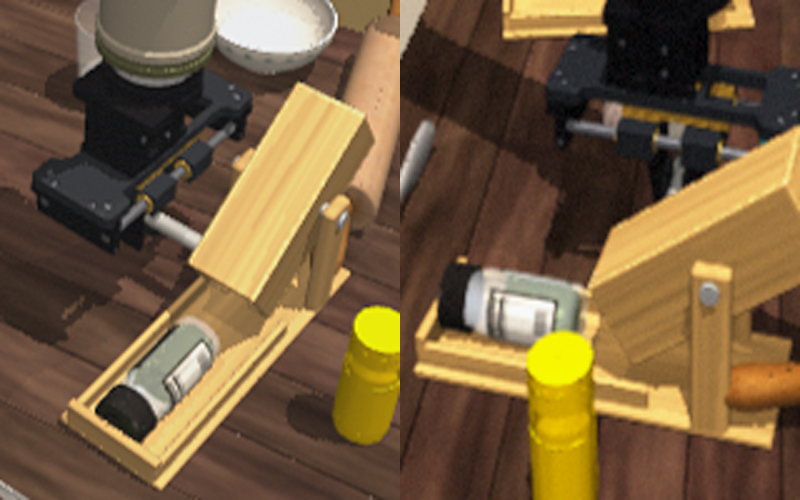

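The two views show the jar lying in the tray, fully out, cap at the end lip. Swinging back.

move_arm:
  angular:
    - [0,0,0]
    - [0,0,0]
    - [0,0,0]
    - [0,0,0]
    - [0,0,0]
    - [0,0,0]
    - [0,0,0]
    - [0,0,0]
    - [0,0,0]
    - [0,0,0]
    - [0,0,0]
    - [0,0,0]
  offset:
    - [0,-0.064,-0.09]
    - [0,-0.09,-0.142]
    - [0,-0.112,-0.196]
    - [0,-0.128,-0.252]
    - [0,-0.138,-0.31]
    - [0,-0.143,-0.368]
    - [0,-0.142,-0.426]
    - [0,-0.135,-0.484]
    - [0,-0.122,-0.541]
    - [0,-0.104,-0.596]
    - [0,-0.08,-0.649]
    - [0,-0.051,-0.7]
  gripper: [1,1,1,1,1,1,1,1,1,1,1,1]

```text
time: 12.25
position: [0.5079, -0.1391, 0.1217]
tcp_rot: [0.003, 0.765, 0.644, 0.002]
ft_force: [19.4, -2.6, -20.7]
opening: 0.143
gripper_force: 16.1
```

move_arm:
  angular:
    - [0,0,0]
    - [0,0,0]
    - [0,0,0]
    - [0,0,0]
    - [0,0,0]
    - [0,0,0]
    - [0,0,0]
    - [0,0,0]
    - [0,0,0]
    - [0,0,0]
    - [0,0,0]
    - [0,0,0]
  offset:
    - [0,0.034,-0.047]
    - [0,0.073,-0.091]
    - [0,0.115,-0.131]
    - [0,0.162,-0.166]
    - [0,0.211,-0.197]
    - [0,0.264,-0.222]
    - [0,0.319,-0.242]
    - [0,0.375,-0.256]
    - [0,0.433,-0.265]
    - [0,0.491,-0.268]
    - [0,0.52,-0.268]
    - [0,0.52,-0.268]
  gripper: [1,1,1,1,1,1,1,1,1,1,1,1]

```text
time: 13.75
position: [0.5616, -0.1487, 0.1525]
tcp_rot: [-0.005, 0.765, 0.644, -0.003]
ft_force: [-29.2, 5.7, 15.1]
opening: 0.173
gripper_force: 15.0
```

```bash
python3 - <<'E'
from h import *;from rig import bot,get_image
rel(bot,[.5605,-.1487,.1523],-.17)
a=get_image("scene")["color"][220:420,300:460,::-1];b=get_image("side")["color"][240:400,190:350,::-1]
cv2.imwrite("pics/t2.png",np.hstack([cv2.resize(a,(400,500),interpolation=2),cv2.resize(b,(400,500),interpolation=2)]))
E
```

```text
t 13.75 p [ 0.5616 -0.1487  0.1525] off [-0.002 -0.009  0.002] turn [-0.01  -0.001 -0.002] F [-29.2   5.7  15.1] op 0.17334767281571617
```

View pics/t2.png

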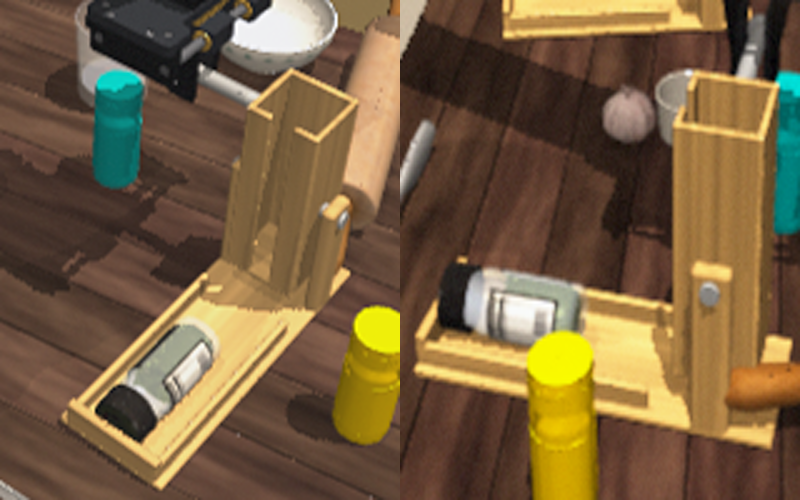

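The tube is upright against its stop, and the jar lies flat in the tray, parallel to the slab. I'll ease off, release and lift.

move_arm:
  angular:
    - [0,0,0]
    - [0,0,0]
    - [0,0,0]
    - [0,0,0]
    - [0,0,0]
    - [0,0,0]
    - [0,0,0]
  offset:
    - [0,-0.025,0]
    - [0,-0.025,0]
    - [0,-0.025,0]
    - [0,-0.025,0]
    - [0,-0.025,0]
    - [0,-0.025,0]
    - [0,-0.025,0]
  gripper: [1,1,-0.3,-0.3,-0.3,-0.3,-0.3]

```text
time: 14.72
position: [0.5633, -0.1484, 0.1531]
tcp_rot: [0.0, 0.765, 0.644, 0.0]
ft_force: [0.2, -0.2, -0.8]
opening: 0.612
gripper_force: 0.0
```

move_arm:
  angular:
    - [0,0,0]
    - [0,0,0]
    - [0,0,0]
    - [0,0,0]
    - [0,0,0]
    - [0,0,0]
    - [0,0,0]
  offset:
    - [0,0,0]
    - [0,0,-0.15]
    - [0,0,-0.4]
    - [0,0,-0.7]
    - [0,0,-1]
    - [0,0,-1]
    - [0,0,-1]
  gripper: [-0.3,-0.3,-0.3,-0.3,-0.3,-0.3,-0.3]

```text
time: 15.6
position: [0.563, -0.1485, 0.2732]
tcp_rot: [0.0, 0.765, 0.644, 0.0]
ft_force: [0.8, -0.2, -0.6]
opening: 0.653
gripper_force: 0.0
```

```bash
python3 - <<'E'
from h import *;from rig import bot,get_image
rel(bot,[.5605,-.1487,.1523],-.17)
a=get_image("scene")["color"][200:420,140:460,::-1];b=get_image("side")["color"][150:400,190:450,::-1]
cv2.imwrite("pics/t3.png",np.hstack([cv2.resize(a,(400,500),interpolation=2),cv2.resize(b,(400,500),interpolation=2)]))
E
```

```text
t 15.6 p [ 0.563  -0.1485  0.2732] off [-0.006 -0.02   1.007] turn [ 0.    -0.    -0.001] F [ 0.8 -0.2 -0.6] op 0.6526888299233249
```

View pics/t3.png

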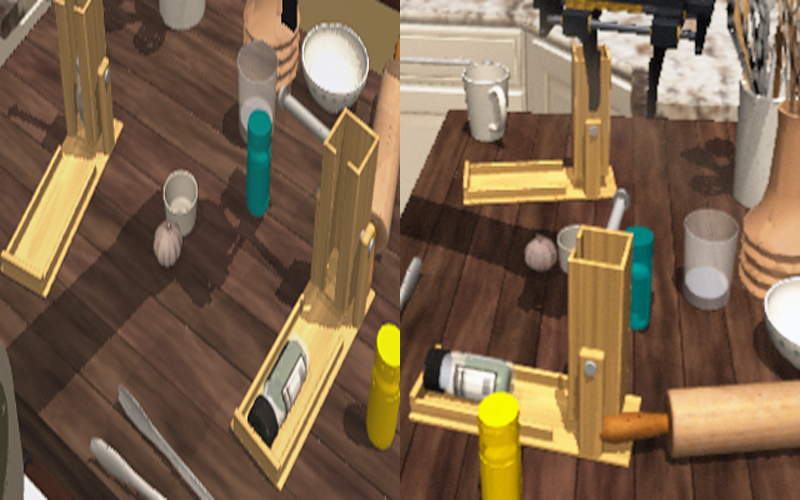

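Holder A is upright, the jar is lying in the tray, nothing else has moved, and the gripper is clear.

```bash
python3 -c "
from rig import ticket
print(ticket.sign_off())"
```

```text
the job is handed in; nothing more can be done
None
```

I tipped holder A until the spice jar slid out into its tray, swung the holder back upright, and handed the job in at about 16 s; the last pictures show the jar lying flat and nothing else moved, but no verdict came back.

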